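# Lift the slumped cake off the belt with the tongs and hold it up

### The job

One cake on the belt has a topping that slumped flat instead of standing up as a dome. Pick up the spring tongs from the table, close their cupped tips round the biscuit of that cake while it stands on the belt, lift it at least 10 cm above the belt and finish while still holding it up there, still and level in the tongs, for the line lead to see. Never touch the cake with the gripper itself, and leave the domed cakes and the tub where they are.

Things in the scene. Friction and masses are not known exactly. Their poses are not given: they have to be found in the camera images.
- tongs: steel spring tongs, 250 mm long, 0.11 kg, bowed handles, lying on the edges of their arms, opening and shutting horizontally. Origin: underside, midway between the arms, near the balance point. x along the tongs to the tips, y to the left arm, z up. Pivot head at x = -110 mm, tips at x = +100 mm. Arms from z = 2 to 28 mm, head and tips 0 to 30 mm; nothing hangs below z = 0
- tongs_grip (a point): place to hold the tongs: on their axis, 15 mm above the tongs' origin, amid the black grip sleeves (about 55 mm back to 38 mm ahead of it, one on each arm, 7 mm thick). Here the tongs are 57 mm wide over the sleeves open at rest, 41 mm when shut on a 48 mm cake; the sleeves' outer faces lie within 0.05 rad of the axis, parallel halfway
- tongs_tips (a point): point on the axis midway between the tips, 100 mm ahead of the tongs' origin, 15 mm above the underside. The tips are shallow cups hollow towards each other, 33 mm long, 30 mm high; at rest 80 mm apart at the middle, 70 mm between their lips, 92 mm over the outside
- tongs_left (a joint): angle of the left arm: 0 open at rest, 0.076 rad on a 48 mm cake, 0.165 rad shut; the right arm moves alike. The spring pushes each sleeve outward with 6 N at rest, 8 N on a cake: squeezing the sleeves 4 mm narrower carries the tongs with the tips still open (1 mm less at the sleeves is 2 mm less between the tips)
- slumped_cake: the cake to lift: round dark chocolate biscuit 48 mm across and 15 mm high with upright sides, on it a pink topping slumped to a flat pat 41 mm across and 4 mm high with a few dark chocolate pearls; 19 mm high in all, about 35 g, rigid. Origin at the centre of its underside, z up
- cake_a: domed cake, to be left alone: the same biscuit, with a pink dome 39 mm across rising to 40 mm above the belt, pearls on top. Origin at the centre of its underside
- cake_b: domed cake, to be left alone, same as cake_a
- cake_c: domed cake, to be left alone, same as cake_a
- tub: pale round tub with a white lid on the table, 72 mm across, 85 mm high, to be left alone. Origin at the centre of its underside
- conveyor: stopped belt conveyor, fixed to the table: 200 mm wide (x), 1000 mm long (y), flat green belt 55 mm above the table, no rims. Origin: centre of its underside. The four loose cakes stand in one row along it, 100 mm apart; from 275 mm either side of its middle stand more domed cakes, fixed to it
There are look-alikes about, which are no part of the job. Leave any blue or red look-alike of the slumped_cake alone.

How it is judged:
On the way, in this order (a step that is already met when the one before it is completed fails the run):
1. the tongs are in the gripper, lifted off the table, the slumped cake not yet moved (contact force between the fingers and tongs above 0.5 N and height (world z) of tongs above 0.03 m and distance of slumped_cake from where it was at the start of the episode below 0.01 m), for 0.1 s.
2. the tongs pinch the slumped cake while it stands on the belt (contact force between slumped_cake and tongs above 1.5 N and height (world z) of slumped_cake below 0.065 m and value of joint tongs_left above 0.05 rad and angle between slumped_cake's own z axis and vertical below 0.35 rad), for 0.1 s.
At the end, for the whole second after the job is handed in: The slumped cake hangs still between the tong tips (over 1.5 N), 95 mm or more above the belt, within 20 degrees of level, touched by nothing of the robot; the gripper holds the tongs; domed cakes within 15 mm and tub within 20 mm of where they stood (height (world z) of slumped_cake above 0.15 m and angle between slumped_cake's own z axis and vertical below 0.35 rad and contact force between slumped_cake and tongs above 1.5 N and contact force between the fingers and tongs above 3 N and distance between tongs_tips and slumped_cake below 0.04 m and contact force between slumped_cake and the arm below 0.1 N and contact force between slumped_cake and the fingers below 0.1 N and contact force between tongs and conveyor below 0.1 N and linear speed of slumped_cake below 0.03 m/s and distance of each of cake_a, cake_b, cake_c from where it was at the start of the episode below 0.015 m and distance of tub from where it was at the start of the episode below 0.02 m); the arm keeps its last pose, push and grip.
It fails at once if the gripper or arm touches the slumped cake itself (contact force between slumped_cake and the fingers above 0.3 N or contact force between slumped_cake and the arm above 0.3 N).
It fails at once if a domed cake is pushed away or knocked over (distance of any of cake_a, cake_b, cake_c from where it was at the start of the episode above 0.015 m or angle between any of cake_a, cake_b, cake_c's own z axis and vertical above 0.4 rad).
It fails at once if the tub is pushed away (distance of tub from where it was at the start of the episode above 0.02 m).
It also fails if it takes over 42 s, if anything falls off the work surface, if the arm or the gripper's body presses on something with over 40 N, if the wrist force passes 120 N, or if a joint passes its speed limit or range.

### The arm

A 7-joint arm with a two-finger parallel gripper is mounted at the origin on the work surface. World frame = base frame: x ahead of the robot, y to its left, z up, the work surface at z = 0. Lengths are in m, angles in rad, forces in N, time in s.
With the tool pointing down it reaches from about 0.35 to 0.9 m from the base axis. Payload 8.1 kg.
Tool frame: the origin (TCP) lies midway between the tips of the shut fingers; the grasp point (between the pads) lies 19 mm behind it; x points along the fingers, z is the direction in which the jaws open and shut, and the axes are right-handed (so a half turn about x gives the same grasp; the last joint's range is limited). The gripper opens to 92 mm and grips with 3 to 60 N. Pads are 19 mm wide; open, the fingers measure 130 mm over their backs; the gripper's body (75 mm by 190 mm) begins 47 mm behind the grasp point.
Start: joints at [1.187, 0.434, 0.025, 1.573, -0.012, 1.134, -0.075], TCP at [0.173, -0.601, 0.227] pointing down, gripper open.
Joint ranges: [-2.62, 2.62], [-0.44, 2.09], [-1.27, 1.32], [0.08, 2.57], [-1.32, 4.46], [0.12, 2], [-2.74, 2.74]. Speed limits (rad/s): [2.22, 2.22, 3.01, 3.01, 3.14, 3.14, 3.14].

### API

Orientations are given as a rotation vector (axis times angle).
In Python, from cell import arm, optics, finder gives the robot as it stands.
- The arm moves only by the tool send_rows, never from a script. Its argument "rows" is a list that holds one entry, the list of rows, each a list of 7 numbers: the shift along the tool's x, y, z in mm, then the turn, a rotation vector about the tool's x, y, z in degrees, then the opening in per cent of the stroke, from 0 (shut) to 100 (fully open). A call has exactly 8 rows; each row is the pose to reach, as a shift and turn from the pose commanded when the call began, along the tool's axes at that moment; what a row does not reach only later rows make up. A row lasts 1/10 s, in which the tool goes at most 50 mm and 8.59 degrees, less where a joint would pass 70% of its speed; a pose out of reach is approached as far as the arm can. A call with a gripper value outside its range is refused whole. The fingers move at their own pace and stop on an object; "grip_force" is the grip in N (left out, the last holds). Time passes only in rows, so rows that repeat a pose let the fingers close, or fill a call up. It gives the time, the measured TCP pose, the force and the opening at its end, in the units of the state.
- arm.observe(): the state, without advancing time (a new reading comes with each control period).
- optics.get_image(name): name is "scene" or "top" or "wrist"; returns (picture, depth): 384x512x3 uint8, red, green, blue; 384x512 float32, m along the optical axis (not along the pixel's ray), 0 where there is no reading.
- optics.get_calibration(name): a dict with "camera_matrix" (3x3 intrinsics, pixels), "position" and "orientation" of the camera in the world; the wrist camera has in their place "T_tool_cam" (4x4, takes a point from camera to tool coordinates, whose origin is the TCP and whose axes are the tool frame's). Camera axes: x right, y up, looking along -z (the intrinsics and any distortion apply to the point x, -y, -z); pixel columns grow to the right and rows downward; lengths in m; the calibration is good to about 2 mm. A picture is of the moment at which its call begins: read the wrist's pose just before it. get_calibration takes no time and is no camera call.
- arm.sign_off(): hands the job in, once; it reports no verdict.
Trained networks look in the newest picture that a camera, given by its name, has taken for a name from the list of things; names that differ only in an ending like _2 or _b are one class to them, and where a whole thing is asked for, a point or a joint stands for the part that bears it (a point fixed in the world has none). Each returns a list of dicts, best first, with "confidence" (0 to 1); they miss things now and then, are a little off and sometimes report something else, mostly with a low value. They report only what shows in the picture. A call takes as long as a camera call. They do not tell look-alikes from the thing itself.
- finder.search_frame(camera, thing): "bbox" ([left, top, width, height] in pixels, round what is visible of it).
- finder.regions_of(camera, thing): "region" (384x512 bool, what is visible of it) and "bbox" ([left, top, width, height] in pixels, round what is visible of it).
- finder.place_of(camera, thing): "xy" ([column, row] in pixels: a listed point, or the origin of a listed thing).
The state is a dict: "clock": time; "joints": joint angles; "dq": joint speeds; "joint_efforts": joint torques, N m; "position": TCP position; "ee_rot": TCP orientation; "force": force on the tool from outside, world axes, zero at the start; "ft_torque": the same for the moment, N m; "width": opening from 0.0 (shut) to 1.0 (fully open).
Only numpy, scipy, OpenCV 4.12 (cv2) and the standard library are available. Lean on these libraries where they do the work, as an engineer would, in place of code of your own. Each camera call takes 0.05 s, during which the arm holds its last target.

## Working session

There is one attempt and no reset: what is moved stays moved. The work goes in short steps, Python scripts to look and compute and a tool call to move; the robot and the scene stay as the last step left them, time stands still between calls to the robot, and variables do not carry over. Pictures are saved under pics/ and viewed, and the job is handed in when it is done.

Besides the shell and the picture viewer there is one more tool, called after "Emit:" by a JSON object that holds its "method" and its "body", one argument or row to a line. send_rows: Moves the arm, as the interface text tells. Its arguments: {"type":"object","properties":{"rows":{"type":"array"},"grip_force":{"type":"number"}},"required":["rows"]}

```bash
ls; mkdir -p pics
cat > h.py <<'E'
import numpy as np, cv2
from scipy.spatial.transform import Rotation as R
from cell import arm, optics, finder
def cam(name,st=None):
    c=optics.get_calibration(name)
    K=np.array(c["camera_matrix"])
    if name=="wrist":
        st=st or arm.observe()
        T=np.eye(4);T[:3,:3]=R.from_rotvec(st["ee_rot"]).as_matrix();T[:3,3]=st["position"]
        return K,T@np.array(c["T_tool_cam"]),c
    T=np.eye(4);o=np.array(c["orientation"]);T[:3,:3]=R.from_rotvec(o).as_matrix() if o.size==3 else (o if o.size==9 else R.from_quat(o).as_matrix())
    T[:3,3]=c["position"];return K,T,c
def cloud(K,T,d):
    v,u=np.mgrid[:d.shape[0],:d.shape[1]]
    p=np.stack([(u-K[0,2])/K[0,0]*d,-(v-K[1,2])/K[1,1]*d,-d],-1)
    return p@T[:3,:3].T+T[:3,3]
def onplane(K,T,uv,z):
    u,v=uv;r=T[:3,:3]@np.array([(u-K[0,2])/K[0,0],-(v-K[1,2])/K[1,1],-1])
    return T[:3,3]+r*(z-T[2,3])/r[2]
def save(n,im,s=1):
    im=cv2.resize(im,None,fx=s,fy=s,interpolation=cv2.INTER_CUBIC);cv2.imwrite("pics/"+n,im[:,:,::-1])
E
python3 - <<'E'
from h import *
print(arm.observe())
for n in ["scene","top","wrist"]:
    st=arm.observe()
    im,d=optics.get_image(n);save(n+"0.png",im,1.5);np.savez(n+"0.npz",im=im,d=d)
    print(n,optics.get_calibration(n))
    for t in ["tongs","slumped_cake","cake_a","tub"]:
        print(t,[(x["bbox"],round(x["confidence"],2)) for x in finder.search_frame(n,t)][:8])
E
```

```text
pics
{'clock': 0.0, 'joints': array([ 1.18735605,  0.43522029,  0.02499264,  1.57412462, -0.01160511,
        1.13396865, -0.07512041]), 'dq': array([ 0.00028868, -0.00041956,  0.00146292, -0.00081836, -0.00068728,
        0.00079711, -0.0009086 ]), 'joint_efforts': array([ 1.38355448e-03, -6.67844868e+01,  9.85671692e-01, -3.14460647e+01,
       -6.03642035e-02,  4.29651293e-02,  1.61475141e-04]), 'position': array([ 0.1730187 , -0.60003685,  0.22593622]), 'ee_rot': array([ 1.00083539,  1.33039941, -0.99946145]), 'force': array([-0.02285348, -0.30680864,  0.20980018]), 'ft_torque': array([ 0.04118288, -0.01242082, -0.00182937]), 'width': 0.9999757324193327}
scene {'camera_matrix': array([[419.62136677,   0.        , 254.47198665],
       [  0.        , 419.62136677, 196.86862155],
       [  0.        ,   0.        ,   1.        ]]), 'position': array([ 1.02017663, -0.48182636,  0.8855514 ]), 'orientation': array([0.55587932, 0.23719826, 0.76155124])}
tongs [([186.3, 130.0, 88.5, 46.8], 0.58)]
slumped_cake [([341.4, 237.2, 20.6, 24.2], 0.85), ([169.0, 195.1, 22.2, 14.6], 0.76), ([237
[... 684 characters left out ...]
.9], 0.9), ([223.0, 179.6, 18.4, 18.9], 0.89), ([178.8, 167.2, 22.4, 18.7], 0.74)]
tub [([365.5, 236.2, 40.4, 33.8], 0.71)]
wrist {'camera_matrix': array([[329.85767496,   0.        , 254.4286893 ],
       [  0.        , 329.85767496, 193.18748721],
       [  0.        ,   0.        ,   1.        ]]), 'T_tool_cam': array([[ 5.59122930e-04,  3.00115980e-01, -9.53902556e-01,
        -1.57279635e-01],
       [-1.35230220e-04,  9.53902719e-01,  3.00115953e-01,
         8.22189273e-02],
       [ 9.99999835e-01, -3.88052585e-05,  5.73933633e-04,
         6.87174259e-04],
       [ 0.00000000e+00,  0.00000000e+00,  0.00000000e+00,
         1.00000000e+00]])}
tongs []
slumped_cake []
cake_a []
tub []
```

View pics/top0.png

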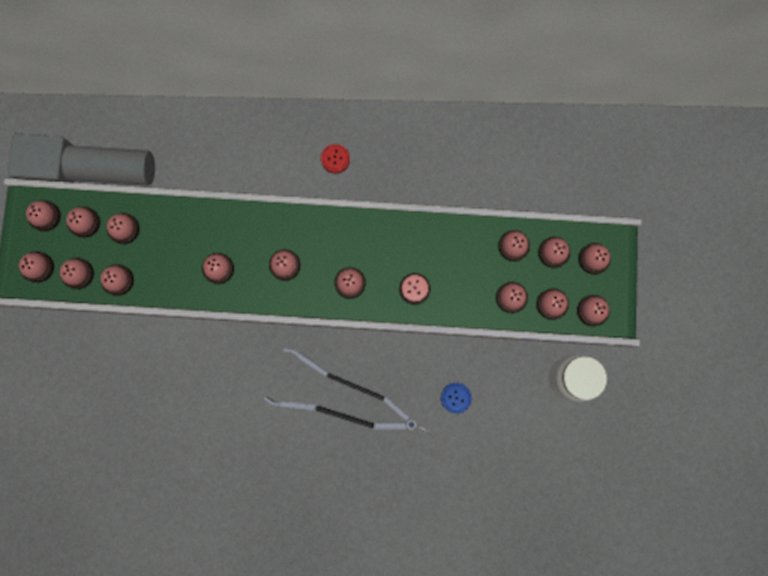

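View pics/scene0.png

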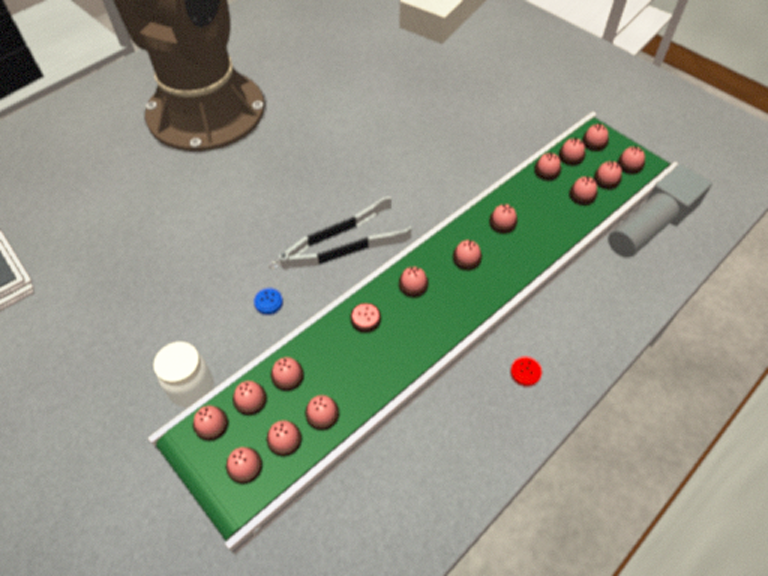

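Top picture: pink flat pat at about native (277,192) on the belt, blue one at (304,265) and red one at (224,105) on the table. Only the pink one stands on the belt in the row with the domed cakes. The tongs run from the head at (275,283) to the tips at (192,234) and (178,267), and the tub is at (389,253). I'll confirm the pick in a crop and measure.

Run:
```python
from h import *
z=np.load("top0.npz");im,d=z["im"],z["d"];K,T,c=cam("top")
P=cloud(K,T,d)
print("table z",np.median(P[300:340,100:400,2]))
save("crop_top.png",im[150:300,170:320],4)
im2=np.load("scene0.npz")["im"];save("crop_scene.png",im2[170:250,200:300],6)
im,d=optics.get_image("top");P=cloud(K,T,d)
for t in ["slumped_cake","cake_a","tongs","tub","conveyor"]:
    for r in finder.regions_of("top",t)[:6]:
        m=r["region"];q=P[m&(d>0)]
        print(t,round(r["confidence"],2),r["bbox"],np.median(q,0).round(4),((q.min(0)+q.max(0))/2).round(3),np.percentile(q[:,2],[5,50,95]).round(3))
for t in ["slumped_cake","cake_a","tongs","tongs_grip","tongs_tips","tub"]:
    h={"tongs_grip":.015,"tongs_tips":.015,"slumped_cake":.055,"cake_a":.055}.get(t,0)
    for r in finder.place_of("top",t)[:6]: print(t,r["xy"],round(r["confidence"],2),onplane(K,T,r["xy"],h).round(4))
# tongs by depth
m=(P[...,2]>.012)&(P[...,2]<.05)&(d>0);m[:215]=0;m[300:]=0;m[:,:160]=0;m[:,290:]=0
np.savez("tm.npz",q=P[m]);print(m.sum())
cv2.imwrite("pics/tm.png",(m*255).astype(np.uint8)[200:310,150:320].repeat(4,0).repeat(4,1))
# belt edges
print("belt z",P[180:190,290:320,2].mean())
```

```text
table z -0.0009504515963303373
slumped_cake 0.79 [295.3, 252.1, 21.4, 21.7] [ 0.4729 -0.2124  0.017 ] [ 0.474 -0.214  0.011] [0.011 0.017 0.021]
slumped_cake 0.67 [212.2, 94.6, 21.1, 18.7] [ 0.8542 -0.0153  0.0166] [ 0.859 -0.015  0.009] [0.008 0.017 0.021]
slumped_cake 0.56 [266.4, 183.6, 19.7, 19.3] [ 0.6355 -0.1448  0.0719] [ 0.636 -0.145  0.066] [0.065 0.072 0.075]
cake_a 0.85 [219.5, 178.5, 24.0, 19.5] [ 0.6418 -0.048   0.0819] [ 0.644 -0.045  0.074] [0.055 0.082 0.094]
cake_a 0.64 [180.2, 165.9, 18.5, 18.1] [0.6667 0.0515 0.0835] [0.67  0.055 0.074] [0.065 0.083 0.094]
tongs 0.7 [176.8, 234.0, 99.5, 54.5] [ 0.4592 -0.0373  0.0268] [ 0.482 -0.036  0.015] [0.01  0.027 0.031]
tongs 0.68 [0.7, 85.4, 424.2, 144.5] [0.6864 0.0371 0.0541] [0.717 0.004 0.047] [0.049 0.054 0.085]
tub 0.6 [363.3, 234.9, 40.1, 29.7] [ 0.5075 -0.3852  0.0825] [ 0.508 -0.393  0.047] [0.024 0.083 0.086]
conveyor 0.61 [1.9, 86.1, 424.6, 143.7] [0.6859 0.0376 0.054 ] [0.717 0.009 0.047] [0.048 0.054 0.085]
conveyor 0.22 [177.9, 167.9, 19.0, 15.3] [0.6672 0.0512 0.0843] [0.67  0.054 0.08 ] [0.067 0.084 0.094]
slumped_cake [275.2, 189.7] 0.87 [ 0.643  -0.1437  0.055 ]
slumped_cake [302.7, 264.5] 0.62 [ 0.4745 -0.2078  0.055 ]
slumped_cake [221.8, 105.2] 0.52 [ 0.8413 -0.0153  0.055 ]
cake_a [147.1, 178.8] 0.92 [0.6626 0.1515 0.055 ]
cake_a [190.8, 179.8] 0.7 [0.6622 0.0509 0.055 ]
cake_a [231.6, 189.9] 0.7 [ 0.6406 -0.0436  0.055 ]
tongs [227.2, 261.8] 0.83 [ 0.4765 -0.0348  0.    ]
tongs_grip [231.1, 264.0] 0.63 [ 0.4718 -0.0449  0.015 ]
tongs_tips [188.0, 254.7] 0.67 [0.4913 0.0563 0.015 ]
tub [380.5, 254.4] 0.73 [ 0.5007 -0.3977  0.    ]
837
belt z 0.05756042699182643
```

View pics/crop_top.png

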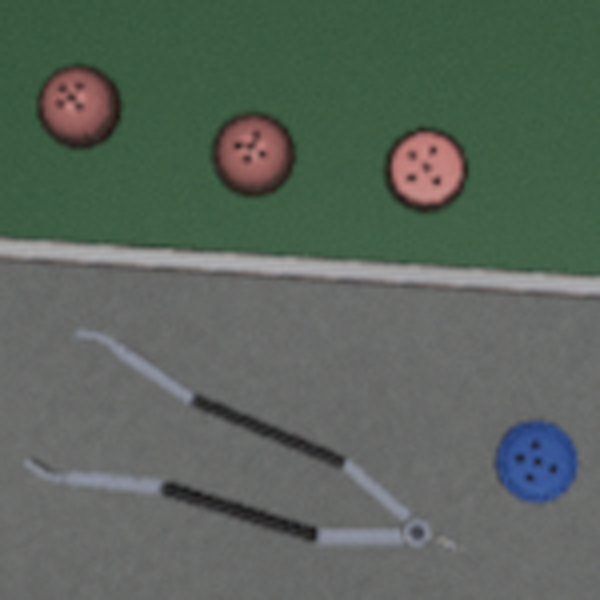

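View pics/crop_scene.png

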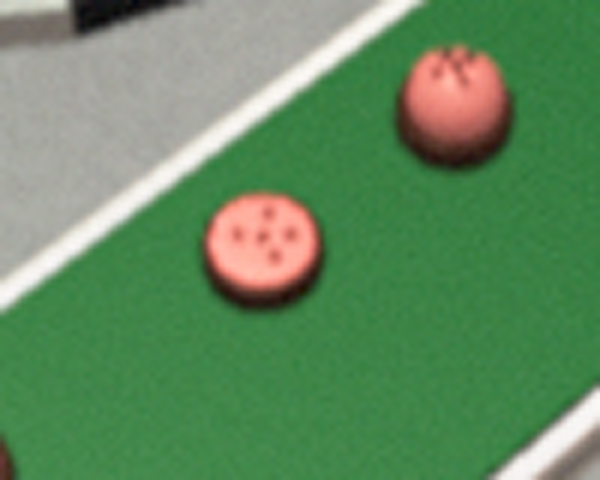

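View pics/tm.png

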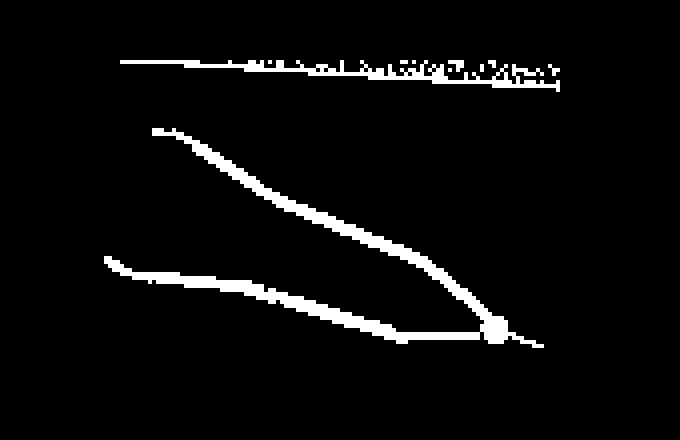

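The crop confirms it: the pink flat pat at (277,192) is the only flat cake on the belt. Blue and red are look-alikes on the table. Next, fit the tongs' axis.

```bash
cat >> h.py <<'E'
def downR(jaw):  # tool x down, z = jaw dir (heading rad)
    x=np.array([0,0,-1.]);z=np.array([np.cos(jaw),np.sin(jaw),0]);y=np.cross(z,x);return np.stack([x,y,z],1)
def plan(p,jaw,st=None):
    st=st or arm.observe();A=R.from_rotvec(st["ee_rot"]).as_matrix()
    sh=A.T@(np.array(p)-st["position"])*1000
    o=[]
    for j in (jaw,jaw+np.pi):
        rv=R.from_matrix(A.T@downR(j)).as_rotvec(degrees=True);o.append(rv)
    print("shift mm",sh.round(1),"rot deg",o[0].round(1),"or",o[1].round(1))
def show(st=None):
    st=st or arm.observe();A=R.from_rotvec(st["ee_rot"]).as_matrix()
    print("t",round(st["clock"],2),"pos",np.array(st["position"]).round(4),"x",A[:,0].round(3),"y",A[:,1].round(3),"z",A[:,2].round(3),"q",np.array(st["joints"]).round(2),"F",np.array(st["force"]).round(2),"w",round(st["width"]*92,1))
E
python3 - <<'E'
from h import *
show()
z=np.load("top0.npz");im,d=z["im"],z["d"];K,T,c=cam("top")
P=cloud(K,T,d)
g=im.astype(int)
roi=np.zeros(d.shape,bool);roi[232:290,172:280]=1
tall=roi&(P[...,2]>.018)&(P[...,2]<.05)&~((g[...,1]>g[...,0]+8))
dark=tall&(g.max(2)<55)
print(tall.sum(),dark.sum())
lab=cv2.connectedComponentsWithStats(dark.astype(np.uint8),connectivity=8)
cs=[]
for i in range(1,lab[0]):
    if lab[2][i,4]>40:
        q=P[lab[1]==i];xy=np.array([onplane(K,T,(u,v),.028)[:2] for v,u in zip(*np.where(lab[1]==i))])
        m=xy.mean(0);w,V=np.linalg.eigh(np.cov((xy-m).T));a=V[:,1];s=(xy-m)@a
        print(lab[2][i],m.round(4),"ang",np.degrees(np.arctan2(a[1],a[0])).round(1),"len",np.ptp(s).round(4),"z",np.median(q[:,2]).round(4));cs.append(m)
print("mid",np.mean(cs,0))
def w(cx,cy,h=.03): return onplane(K,T,(170+cx/4-.375,150+cy/4-.375),h)[:2]
h=w(417,532);t1=w(80,334);t2=w(30,463);print("head",h,"tips",t1,t2,"mid",(t1+t2)/2,"gap",np.linalg.norm(t1-t2));a=(t1+t2)/2-h;print(np.linalg.norm(a),"heading",np.degrees(np.arctan2(a[1],a[0])))
E
```

```text
t 1.35 pos [ 0.1732 -0.6005  0.2267] x [ 0. -0. -1.] y [0.961 0.277 0.   ] z [ 0.277 -0.961  0.   ] q [ 1.19  0.43  0.03  1.57 -0.01  1.13 -0.08] F [0.26 0.05 0.17] w 92.0
583 177
[219 249  37  17  75] [ 0.4877 -0.0577] ang 68.4 len 0.0909 z 0.0274
[211 271  38  14 102] [ 0.4419 -0.0421] ang 73.7 len 0.09 z 0.0273
mid [ 0.46476206 -0.04988945]
head [ 0.43184407 -0.14460206] tips [0.54097304 0.05234239] [0.46660271 0.0782025 ] mid [0.50378787 0.06527244] gap 0.0787381257016707
0.22186306043772813 heading 71.0785719547141
```

Emit:
{"method": "send_rows", "body": {
  "rows": [
    [[4,27,-28,-3,0,0,100],[9,54,-57,-7,0,0,100],[14,82,-85,-10,0,0,100],[19,110,-114,-14,0,0,100],[24,137,-142,-17,0,0,100],[28,164,-171,-21,0,0,100],[33,191,-200,-24,0,0,100],[38,219,-228,-27.5,0,0,100]]
  ]
}}

```text
clock: 2.15
position: [0.3209, -0.3194, 0.1889]
ee_rot: [0.631, 1.476, -0.632]
force: [0.8, 0.1, -0.1]
width: 1.002
```

Run:
```python
from h import *
show();plan([.4675,-.041,.15],np.radians(-18.9))
```

```text
t 2.15 pos [ 0.3209 -0.3194  0.1889] x [ 0.    -0.001 -1.   ] y [ 0.723  0.691 -0.   ] z [ 0.691 -0.723  0.001] q [ 0.85  0.21 -0.22  2.01  0.06  0.92 -0.2 ] F [ 0.81  0.1  -0.11] w 92.2
shift mm [  38.7  298.3 -100.1] rot deg [-27.4   0.    0. ] or [ 1.526e+02  0.000e+00 -1.000e-01]
```

Emit:
{"method": "send_rows", "body": {
  "rows": [
    [[5,40,-13,-4,0,0,100],[10,80,-27,-8,0,0,100],[16,120,-40,-12,0,0,100],[22,160,-54,-16,0,0,100],[27,200,-67,-20,0,0,100],[32,240,-80,-24,0,0,100],[36,275,-92,-27.4,0,0,100],[38.7,298,-100,-27.4,0,0,100]]
  ]
}}

```text
clock: 2.95
position: [0.4685, -0.0401, 0.1501]
ee_rot: [0.258, 1.555, -0.256]
force: [0.9, 0.5, 0.4]
width: 1.0
```

Run:
```python
from h import *
st=arm.observe();show(st)
im,d=optics.get_image("wrist");save("w1.png",im,1.5);K,T,c=cam("wrist",st);np.savez("w1.npz",im=im,d=d,K=K,T=T)
for t in ["tongs_grip","tongs_tips","tongs"]:
    for r in finder.place_of("wrist",t)[:2]: print(t,r["xy"],round(r["confidence"],2),onplane(K,T,r["xy"],.015 if t!="tongs" else 0).round(4))
P=cloud(K,T,d);print(np.median(P[d>0],0))
g=im.astype(int);dark=(P[...,2]>.018)&(P[...,2]<.04)&(g.max(2)<60)&(d>0)
lab=cv2.connectedComponentsWithStats(dark.astype(np.uint8),connectivity=8)
for i in range(1,lab[0]):
    if lab[2][i,4]>150:
        xy=P[lab[1]==i][:,:2];m=xy.mean(0);w,V=np.linalg.eigh(np.cov((xy-m).T));a=V[:,1];s=(xy-m)@a
        print(lab[2][i],m.round(4),"ang",np.degrees(np.arctan2(a[1],a[0])).round(1),"len",np.ptp(s).round(4),"endmid",(m+a*(s.max()+s.min())/2).round(4))
```

```text
t 2.95 pos [ 0.4685 -0.0401  0.1501] x [ 0.001  0.001 -1.   ] y [0.322 0.947 0.001] z [ 0.947 -0.322  0.001] q [ 0.35  0.32 -0.47  2.01  0.19  0.86 -0.54] F [0.95 0.52 0.36] w 92.0
tongs_tips [482.2, 246.1] 0.73 [ 0.6596 -0.1731  0.015 ]
[ 0.47714358 -0.01245534  0.00112669]
[352   0  41 221 331] [ 0.581  -0.0081] ang 87.3 len 0.1838 endmid [ 0.5806 -0.0179]
[220 143  15 102 817] [ 0.4443 -0.0401] ang 73.6 len 0.0943 endmid [ 0.4437 -0.0419]
[275 143  15 102 816] [ 0.4897 -0.0557] ang 68.4 len 0.094 endmid [ 0.4892 -0.0571]
```

View pics/w1.png

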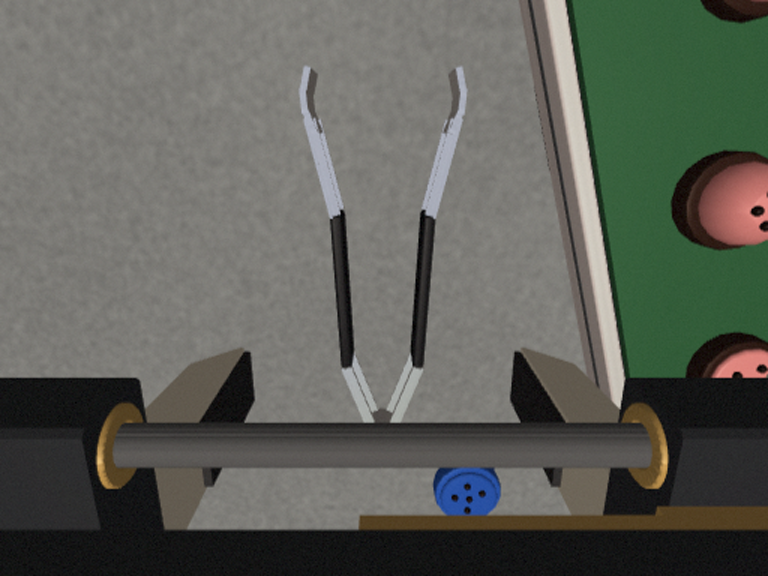

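The wrist view shows the open tongs centred between the fingers, sleeves around (340,290) and (424,290), clear of the belt edge. The measured grip point is (0.469, -0.0415), so I go down there.

Emit:
{"method": "send_rows", "body": {
  "rows": [
    [[25,0,1,0,0,0,100],[55,-1,1,0,0,0,100],[85,-1,1,0,0,0,100],[110,-1,1,0,0,0,100],[128,-1,1,0,0,0,100],[138,-1,1,0,0,0,100],[145,-1,1,0,0,0,100],[145,-1,1,0,0,0,100]]
  ],
  "grip_force": 25
}}

```text
clock: 3.95
position: [0.4678, -0.0448, 0.0048]
ee_rot: [0.261, 1.555, -0.261]
force: [0.6, 0.3, 0.0]
width: 0.997
```

Emit:
{"method": "send_rows", "body": {
  "rows": [
    [[0,0,0,0,0,0,57],[0,0,0,0,0,0,57],[0,0,0,0,0,0,57],[0,0,0,0,0,0,57],[0,0,0,0,0,0,57],[0,0,0,0,0,0,57],[0,0,0,0,0,0,57],[0,0,0,0,0,0,57]]
  ]
}}

```text
clock: 4.75
position: [0.4683, -0.0439, 0.0052]
ee_rot: [0.261, 1.555, -0.26]
force: [-0.3, 0.9, 4.7]
width: 0.57
```

Run:
```python
from h import *
st=arm.observe();show(st)
im,d=optics.get_image("wrist");save("w2.png",im,1.5)
```

```text
t 4.75 pos [ 0.4683 -0.0439  0.0052] x [ 0.001  0.    -1.   ] y [0.326 0.945 0.   ] z [ 0.945 -0.326  0.001] q [ 0.25  0.54 -0.35  2.14  0.37  0.52 -0.71] F [-0.26  0.93  4.66] w 52.5
```

View pics/w2.png

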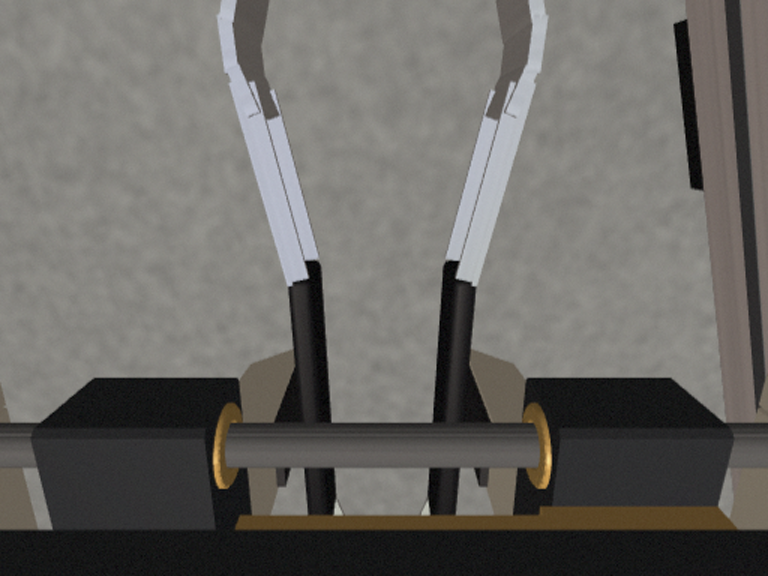

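The fingers hold both sleeves, 52.5 mm wide with the tips still open. Lifting.

Emit:
{"method": "send_rows", "body": {
  "rows": [
    [[-5,0,0,0,0,0,57],[-20,0,0,0,0,0,57],[-40,0,0,0,0,0,57],[-65,0,0,0,0,0,57],[-90,0,0,0,0,0,57],[-115,0,0,0,0,0,57],[-130,0,0,0,0,0,57],[-135,0,0,0,0,0,57]]
  ]
}}

```text
clock: 5.6
position: [0.4685, -0.0445, 0.1415]
ee_rot: [0.261, 1.553, -0.261]
force: [0.2, 0.2, -1.0]
width: 0.57
```

```bash
cat >> h.py <<'E'
def tongs_w(n):
    st=arm.observe();im,d=optics.get_image("wrist");K,T,c=cam("wrist",st);P=cloud(K,T,d);save(n,im,1.5)
    A=R.from_rotvec(st["ee_rot"]).as_matrix()
    Q=(P-st["position"])@A  # tool coords
    np.savez("w.npz",im=im,d=d,P=P,Q=Q)
    g=im.astype(int)
    m=(d>0)&(Q[...,1]>.03)&(Q[...,1]<.125)&(abs(Q[...,2])<.055)&(Q[...,0]>-.035)&(Q[...,0]<.012)
    for y0 in np.arange(.03,.125,.01):
        k=m&(Q[...,1]>=y0)&(Q[...,1]<y0+.01)
        for s in (-1,1):
            kk=k&(s*Q[...,2]>0);
            if kk.sum()>3: print(round(y0+.005,3),s,kk.sum(),"top x mm",round(1e3*np.percentile(Q[kk][:,0],5),1),"z in/out mm",(1e3*np.percentile(Q[kk][:,2],[2,98])).round(1))
    return st,im,d,P,Q
E
python3 - <<'E'
from h import *
show();tongs_w("w3.png")
E
```

```text
t 5.6 pos [ 0.4685 -0.0445  0.1415] x [ 0.002 -0.001 -1.   ] y [0.326 0.945 0.   ] z [ 0.945 -0.326  0.002] q [ 0.36  0.33 -0.47  2.02  0.2   0.84 -0.55] F [ 0.18  0.21 -0.95] w 52.4
0.035 -1 485 top x mm -22.8 z in/out mm [-25.8 -19.1]
0.035 1 485 top x mm -22.8 z in/out mm [20.8 27.6]
0.045 -1 638 top x mm -22.9 z in/out mm [-27.3 -19.6]
0.045 1 634 top x mm -22.8 z in/out mm [21.4 29.1]
0.055 -1 617 top x mm -22.8 z in/out mm [-29.6 -22.2]
0.055 1 615 top x mm -22.9 z in/out mm [23.9 31.3]
0.065 -1 661 top x mm -23.0 z in/out mm [-31.7 -24.4]
0.065 1 668 top x mm -22.9 z in/out mm [26.2 33.5]
0.075 -1 704 top x mm -23.0 z in/out mm [-33.8 -26.5]
0.075 1 702 top x mm -22.9 z in/out mm [28.4 35.8]
0.085 -1 774 top x mm -24.4 z in/out mm [-36.1 -28.8]
0.085 1 774 top x mm -24.3 z in/out mm [30.7 38. ]
0.095 -1 728 top x mm -24.9 z in/out mm [-37.8 -31. ]
0.095 1 730 top x mm -25.0 z in/out mm [32.8 39.6]
0.105 -1 814 top x mm -25.0 z in/out mm [-38.4 -34.3]
0.105 1 822 top x mm -24.8 z in/out mm [36.1 40.2]
0.115 -1 387 top x mm -24.5 z in/out mm [-37.3 -32.4]
0.115 1 384 top x mm -24.6 z in/out mm [34.2 39. ]
```

View pics/w3.png

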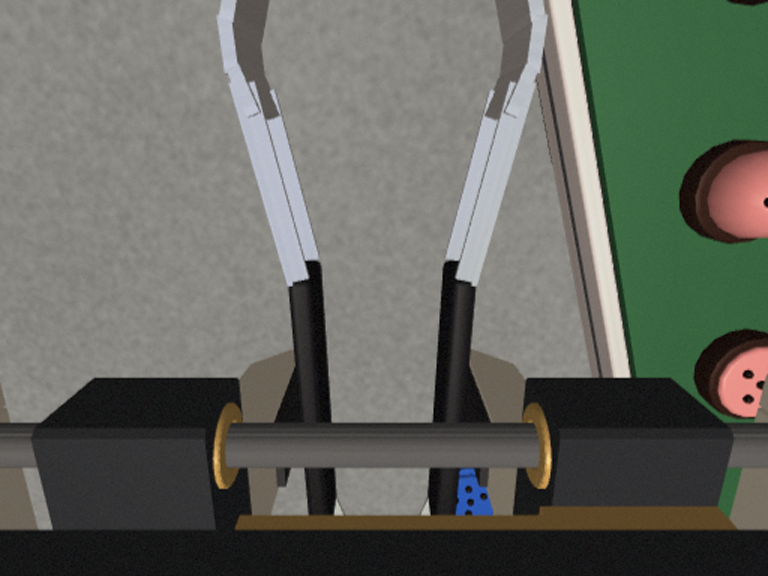

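Tongs held level: tip tops 25 mm above the TCP, underside 5 mm below it, tips' centre about 102 mm ahead. Next I swing the tips over the slumped cake, heading about -3° (square to the belt), well above the domes.

Emit:
{"method": "send_rows", "body": {
  "rows": [
    [[-4,-4,5,4,0,0,57],[-9,-12,15,9,0,0,57],[-15,-22,28,14,0,0,57],[-19,-33,43,20,0,0,57],[-19,-45,59,26,0,0,57],[-19,-57,75,32,0,0,57],[-19,-68,88,38,0,0,57],[-19,-73,96,44,0,0,57]]
  ]
}}

```text
clock: 6.45
position: [0.5346, -0.1462, 0.1575]
ee_rot: [0.859, 1.396, -0.862]
force: [0.4, -0.3, -0.9]
width: 0.566
```

Emit:
{"method": "send_rows", "body": {
  "rows": [
    [[0,0,0,6,0,0,57],[0,0,0,12,0,0,57],[0,0,0,18,0,0,57],[0,0,0,23,0,0,57],[0,0,0,27,0,0,57],[0,0,0,29,0,0,57],[0,0,0,30,0,0,57],[0,0,0,30,0,0,57]]
  ]
}}

```text
clock: 7.25
position: [0.5344, -0.1444, 0.1581]
ee_rot: [1.247, 1.185, -1.249]
force: [-0.5, -0.9, -0.3]
width: 0.569
```

Run:
```python
from h import *
show();st,im,d,P,Q=tongs_w("w4.png")
K,T,c=cam("wrist",st)
for r in finder.regions_of("wrist","slumped_cake")[:3]:
    q=P[r["region"]&(d>0)];k=q[:,2]>.066
    print("reg",round(r["confidence"],2),r["bbox"],np.median(q,0).round(4),"mid",((np.percentile(q[k],1,0)+np.percentile(q[k],99,0))/2).round(4),"span",(np.percentile(q[k],99,0)-np.percentile(q[k],1,0)).round(4))
g=im.astype(int)
pink=(g[...,0]>150)&(g[...,0]>g[...,1]+40)&(P[...,2]>.066)&(P[...,2]<.082)&(abs(P[...,0]-.637)<.04)&(abs(P[...,1]+.145)<.04)
q=P[pink];print(pink.sum(),"pink mid",((q.min(0)+q.max(0))/2).round(4),"span",np.ptp(q,axis=0).round(4))
b=P[(P[...,2]>.048)&(P[...,2]<.062)];print("belt",np.median(b[:,2]))
K,T,c=cam("top");print("top est",onplane(K,T,(276.4,191.9),.073))
```

```text
t 7.25 pos [ 0.5344 -0.1444  0.1581] x [-0.002  0.    -1.   ] y [ 0.999 -0.052 -0.002] z [-0.052 -0.999  0.   ] q [ 0.26  0.4  -0.13  1.82  0.06  0.93 -1.52] F [-0.45 -0.9  -0.32] w 52.4
0.035 -1 475 top x mm -22.8 z in/out mm [-26.3 -19.5]
0.035 1 480 top x mm -22.6 z in/out mm [20.3 27. ]
0.045 -1 628 top x mm -22.8 z in/out mm [-27.5 -19.9]
0.045 1 624 top x mm -22.9 z in/out mm [20.7 28.3]
0.055 -1 617 top x mm -22.9 z in/out mm [-29.9 -22.5]
0.055 1 608 top x mm -22.9 z in/out mm [23.2 30.7]
0.065 -1 657 top x mm -22.9 z in/out mm [-32.1 -24.8]
0.065 1 665 top x mm -22.8 z in/out mm [25.4 32.9]
0.075 -1 700 top x mm -22.9 z in/out mm [-34.2 -26.8]
0.075 1 702 top x mm -22.9 z in/out mm [27.7 35. ]
0.085 -1 751 top x mm -24.2 z in/out mm [-36.4 -29.1]
0.085 1 753 top x mm -24.0 z in/out mm [29.8 37.2]
0.095 -1 732 top x mm -24.9 z in/out mm [-38.2 -31.3]
0.095 1 732 top x mm -24.9 z in/out mm [32.  39.1]
0.105 -1 798 top x mm -24.8 z in/out mm [-39. -35.]
0.105 1 803 top x mm -24.8 z in/out mm [35.8 39.7]
0.115 -1 472 top x mm -24.6 z in/out mm [-37.9 -32.8]
0.115 1 471 top x mm -24.5 z in/out mm [33.7 38.8]
reg 0.78 [313.0, 205.8, 37.6, 43.1] [ 0.4868 -0.2183  0.0176] mid [ 0.5535 -0.1801  0.1698] span [0.0199 0.016  0.0208]
reg 0.67 [212.9, 18.5, 67.5, 73.5] [ 0.6386 -0.1455  0.0727] mid [ 0.6385 -0.1454  0.0717] span [0.0437 0.0438 0.0093]
2636 pink mid [ 0.6387 -0.1454  0.0727] span [0.0395 0.0393 0.0059]
belt 0.054280136711435806
top est [ 0.63556399 -0.14572315  0.073     ]
```

View pics/w4.png

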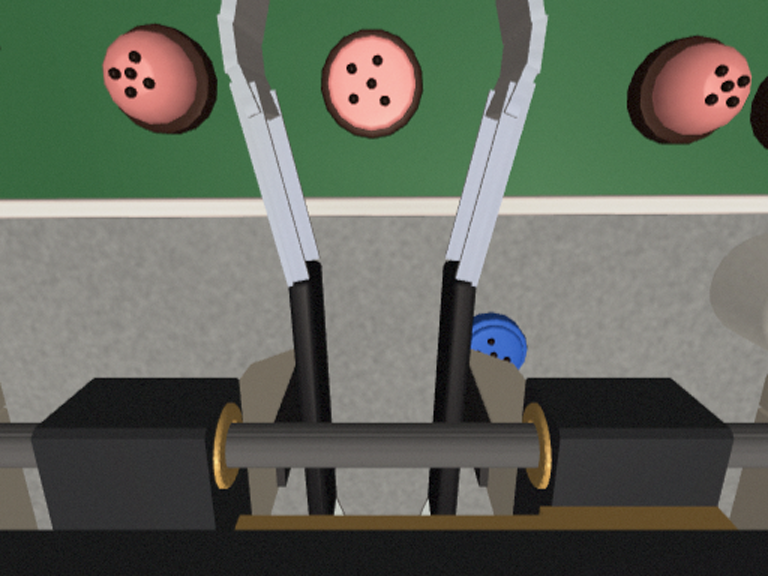

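The slumped cake is centred at (371,83) in the wrist picture, between the tips and slightly left. Tool offset needed is y +2, z -5 mm. I correct, come halfway down and check again.

Emit:
{"method": "send_rows", "body": {
  "rows": [
    [[0,0,-1,0,0,0,57],[0,1,-3,0,0,0,57],[4,2,-5,0,0,0,57],[14,2,-5,0,0,0,57],[26,2,-5,0,0,0,57],[38,2,-5,0,0,0,57],[46,2,-5,0,0,0,57],[48,2,-5,0,0,0,57]]
  ]
}}

```text
clock: 8.15
position: [0.5363, -0.1395, 0.1094]
ee_rot: [1.247, 1.186, -1.25]
force: [0.3, -1.0, -0.4]
width: 0.566
```

Run:
```python
from h import *
show();st,im,d,P,Q=tongs_w("w5.png")
g=im.astype(int)
pink=(g[...,0]>150)&(g[...,0]>g[...,1]+40)&(P[...,2]>.066)&(P[...,2]<.082)&(abs(P[...,0]-.637)<.03)&(abs(P[...,1]+.145)<.03)
q=Q[pink];print(pink.sum(),"pink mid tool",(1e3*(q.min(0)+q.max(0))/2).round(1),"span",np.ptp(q,axis=0).round(4))
```

```text
t 8.15 pos [ 0.5363 -0.1395  0.1094] x [-0.002  0.    -1.   ] y [ 0.999 -0.053 -0.002] z [-0.053 -0.999 -0.   ] q [ 0.25  0.46 -0.13  1.87  0.08  0.82 -1.54] F [ 0.25 -1.01 -0.35] w 52.1
0.035 -1 477 top x mm -22.8 z in/out mm [-26.3 -19.5]
0.035 1 483 top x mm -22.6 z in/out mm [20.3 27. ]
0.045 -1 630 top x mm -22.8 z in/out mm [-27.7 -19.9]
0.045 1 623 top x mm -22.7 z in/out mm [20.7 28.5]
0.055 -1 612 top x mm -22.9 z in/out mm [-29.8 -22.5]
0.055 1 607 top x mm -22.9 z in/out mm [23.2 30.7]
0.065 -1 658 top x mm -22.8 z in/out mm [-32.1 -24.7]
0.065 1 665 top x mm -22.8 z in/out mm [25.6 32.9]
0.075 -1 702 top x mm -22.9 z in/out mm [-34.4 -26.8]
0.075 1 696 top x mm -22.9 z in/out mm [27.7 35.1]
0.085 -1 750 top x mm -24.2 z in/out mm [-36.5 -29.1]
0.085 1 753 top x mm -24.1 z in/out mm [29.9 37.3]
0.095 -1 730 top x mm -24.8 z in/out mm [-38.3 -31.3]
0.095 1 730 top x mm -24.8 z in/out mm [32.1 39.1]
0.105 -1 801 top x mm -24.8 z in/out mm [-39.  -35.1]
0.105 1 801 top x mm -24.8 z in/out mm [35.8 39.8]
0.115 -1 475 top x mm -24.6 z in/out mm [-37.8 -32.8]
0.115 1 471 top x mm -24.4 z in/out mm [33.5 38.8]
4173 pink mid tool [ 35.8 102.4   0.6] span [0.0064 0.0397 0.0394]
```

View pics/w5.png

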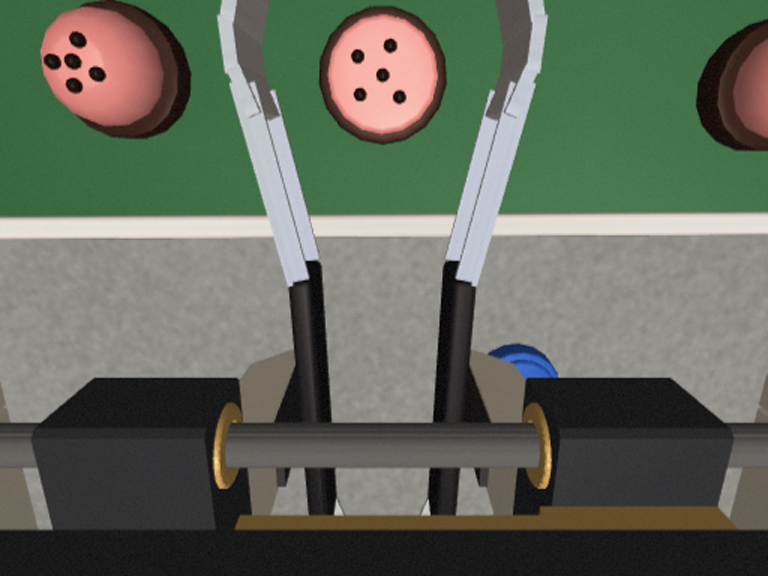

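The cake is centred between the tips to within 1 mm (at (382,75)). Down the rest of the way.

Emit:
{"method": "send_rows", "body": {
  "rows": [
    [[4,0,0,0,0,0,57],[12,0,0,0,0,0,57],[21,0,0,0,0,0,57],[30,0,0,0,0,0,57],[38,0,0,0,0,0,57],[44,0,0,0,0,0,57],[47,0,0,0,0,0,57],[47,0,0,0,0,0,57]]
  ]
}}

```text
clock: 9.0
position: [0.537, -0.1395, 0.0635]
ee_rot: [1.248, 1.184, -1.248]
force: [1.2, -0.5, -1.3]
width: 0.57
```

Run:
```python
from h import *
show();st=arm.observe();im,d=optics.get_image("wrist");save("w6.png",im,1.5)
im,d=optics.get_image("scene");save("s6.png",im[130:260,180:360],4)
```

```text
t 9.0 pos [ 0.537  -0.1395  0.0635] x [-0.001  0.    -1.   ] y [ 0.999 -0.053 -0.001] z [-0.053 -0.999 -0.   ] q [ 0.25  0.52 -0.12  1.91  0.09  0.72 -1.55] F [ 1.16 -0.46 -1.28] w 52.5
```

View pics/w6.png

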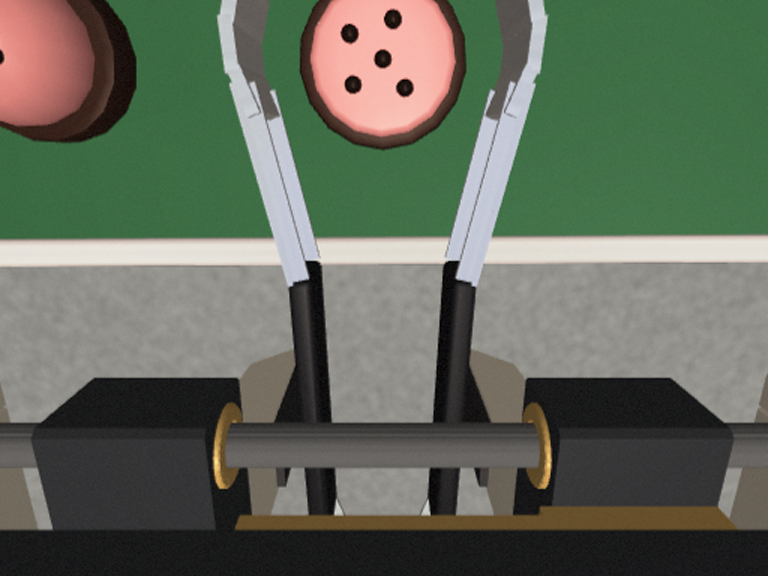

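View pics/s6.png

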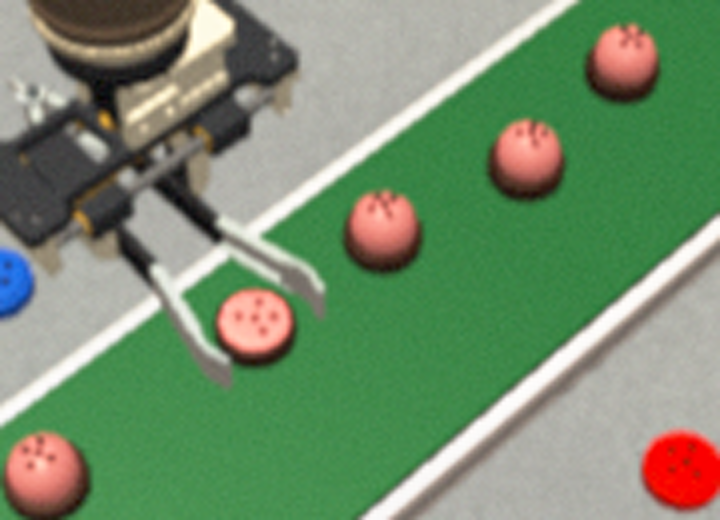

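The cake sits midway between the cups, wrist (382,60), tongs about 3 mm above the belt. Closing gradually.

Emit:
{"method": "send_rows", "body": {
  "rows": [
    [[0,0,0,0,0,0,54],[0,0,0,0,0,0,51],[0,0,0,0,0,0,48],[0,0,0,0,0,0,46],[0,0,0,0,0,0,44],[0,0,0,0,0,0,41],[0,0,0,0,0,0,38],[0,0,0,0,0,0,36]]
  ],
  "grip_force": 25
}}

```text
clock: 9.9
position: [0.5373, -0.1396, 0.064]
ee_rot: [1.248, 1.184, -1.248]
force: [0.6, -0.2, -1.1]
width: 0.461
```

Emit:
{"method": "send_rows", "body": {
  "rows": [
    [[0,0,0,0,0,0,30],[0,0,0,0,0,0,30],[0,0,0,0,0,0,30],[0,0,0,0,0,0,30],[0,0,0,0,0,0,30],[0,0,0,0,0,0,30],[0,0,0,0,0,0,30],[0,0,0,0,0,0,30]]
  ]
}}

```text
clock: 10.7
position: [0.5373, -0.1396, 0.064]
ee_rot: [1.248, 1.184, -1.248]
force: [0.2, 0.7, -1.2]
width: 0.464
```

Run:
```python
from h import *
show();st=arm.observe();im,d=optics.get_image("wrist");save("w7.png",im,1.5)
```

```text
t 10.7 pos [ 0.5373 -0.1396  0.064 ] x [ 0. -0. -1.] y [ 0.999 -0.053  0.   ] z [-0.053 -0.999  0.   ] q [ 0.25  0.52 -0.12  1.91  0.09  0.72 -1.55] F [ 0.2   0.71 -1.18] w 42.6
```

View pics/w7.png

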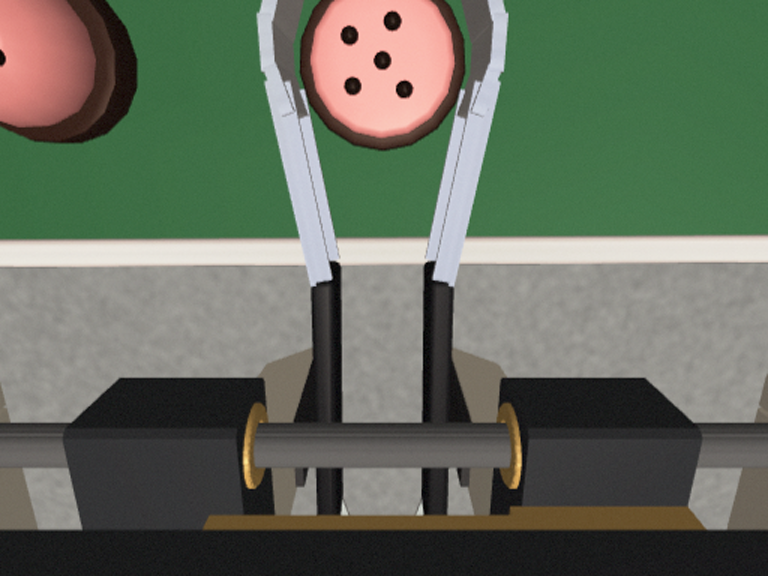

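The cups closed on the cake, stopped at 42.6 mm and steady under 25 N (spring only 8 N), and the cake did not shift. I raise the grip a little and lift slowly.

Emit:
{"method": "send_rows", "body": {
  "rows": [
    [[0,0,0,0,0,0,30],[0,0,0,0,0,0,30],[0,0,0,0,0,0,30],[-2,0,0,0,0,0,30],[-6,0,0,0,0,0,30],[-12,0,0,0,0,0,30],[-17,0,0,0,0,0,30],[-20,0,0,0,0,0,30]]
  ],
  "grip_force": 32
}}

```text
clock: 11.55
position: [0.5375, -0.1396, 0.0848]
ee_rot: [1.248, 1.183, -1.247]
force: [-0.2, -0.6, -1.3]
width: 0.46
```

Run:
```python
from h import *
show();st=arm.observe();im,d=optics.get_image("wrist");save("w8.png",im,1.5)
im,d=optics.get_image("scene");save("s8.png",im[130:260,180:360],4)
```

```text
t 11.55 pos [ 0.5375 -0.1396  0.0848] x [ 0.001 -0.    -1.   ] y [ 0.999 -0.053  0.001] z [-0.053 -0.999  0.   ] q [ 0.25  0.49 -0.12  1.89  0.08  0.76 -1.55] F [-0.22 -0.58 -1.29] w 42.3
```

View pics/w8.png

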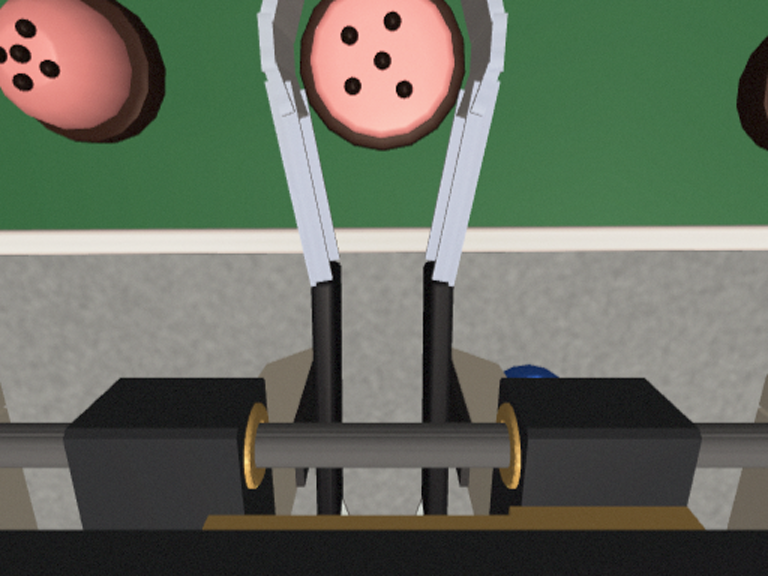

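View pics/s8.png

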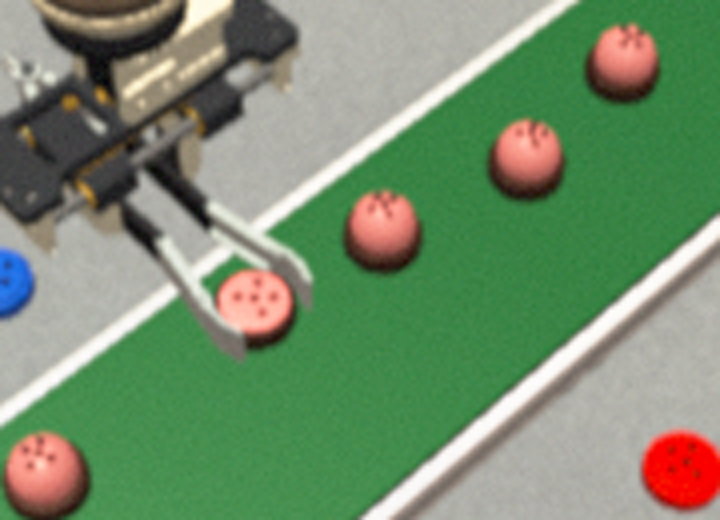

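The cake rose with the tongs: it stays at (382,60) in the wrist view while the belt recedes. Lift on by another 110 mm, smoothly.

Emit:
{"method": "send_rows", "body": {
  "rows": [
    [[-3,0,0,0,0,0,30],[-9,0,0,0,0,0,30],[-17,0,0,0,0,0,30],[-26,0,0,0,0,0,30],[-35,0,0,0,0,0,30],[-44,0,0,0,0,0,30],[-51,0,0,0,0,0,30],[-55,0,0,0,0,0,30]]
  ]
}}

```text
clock: 12.45
position: [0.5376, -0.1396, 0.14]
ee_rot: [1.248, 1.183, -1.247]
force: [-0.3, 0.2, -0.9]
width: 0.457
```

Emit:
{"method": "send_rows", "body": {
  "rows": [
    [[-3,0,0,0,0,0,30],[-9,0,0,0,0,0,30],[-17,0,0,0,0,0,30],[-26,0,0,0,0,0,30],[-37,0,0,0,0,0,30],[-46,0,0,0,0,0,30],[-52,0,0,0,0,0,30],[-55,0,0,0,0,0,30]]
  ]
}}

```text
clock: 13.25
position: [0.5375, -0.1397, 0.1949]
ee_rot: [1.248, 1.183, -1.247]
force: [-0.5, -0.3, -0.9]
width: 0.461
```

Emit:
{"method": "send_rows", "body": {
  "rows": [
    [[0,0,0,0,0,0,30],[0,0,0,0,0,0,30],[0,0,0,0,0,0,30],[0,0,0,0,0,0,30],[0,0,0,0,0,0,30],[0,0,0,0,0,0,30],[0,0,0,0,0,0,30],[0,0,0,0,0,0,30]]
  ]
}}

```text
clock: 14.05
position: [0.5372, -0.1396, 0.194]
ee_rot: [1.248, 1.184, -1.248]
force: [-0.2, 0.2, -1.5]
width: 0.457
```

Run:
```python
from h import *
show();st=arm.observe();im,d=optics.get_image("wrist");save("w9.png",im,1.5);K,T,c=cam("wrist",st);P=cloud(K,T,d)
g=im.astype(int);p=(g[...,0]>150)&(g[...,0]>g[...,1]+40)&(P[...,2]>.15)
q=P[p];c=q.mean(0);n=np.linalg.svd(q-c,full_matrices=False)[2][2];print("pat",p.sum(),c.round(4),"tilt deg",np.degrees(np.arccos(abs(n[2]))).round(1))
im,d=optics.get_image("scene");save("s9.png",im,1.5)
im,d=optics.get_image("top");K,T,c=cam("top")
for t in ["cake_a","tub"]:
    for r in finder.place_of("top",t)[:4]: print(t,r["xy"],round(r["confidence"],2),onplane(K,T,r["xy"],.055 if t!="tub" else 0).round(4))
show()
```

```text
t 14.05 pos [ 0.5372 -0.1396  0.194 ] x [-0. -0. -1.] y [ 0.999 -0.053 -0.   ] z [-0.053 -0.999  0.   ] q [ 0.26  0.36 -0.13  1.78  0.06  1.01 -1.52] F [-0.24  0.21 -1.47] w 42.1
pat 6862 [ 0.6358 -0.1453  0.2054] tilt deg 50.2
cake_a [146.7, 178.3] 0.76 [0.6637 0.1524 0.055 ]
cake_a [189.7, 176.6] 0.72 [0.6696 0.0537 0.055 ]
cake_a [232.6, 189.5] 0.63 [ 0.6416 -0.0459  0.055 ]
tub [379.5, 254.4] 0.91 [ 0.5007 -0.3953  0.    ]
t 14.3 pos [ 0.5372 -0.1396  0.194 ] x [ 0. -0. -1.] y [ 0.999 -0.053  0.   ] z [-0.053 -0.999  0.   ] q [ 0.26  0.36 -0.13  1.78  0.06  1.01 -1.52] F [-0.55 -0.03 -1.72] w 42.2
```

View pics/s9.png

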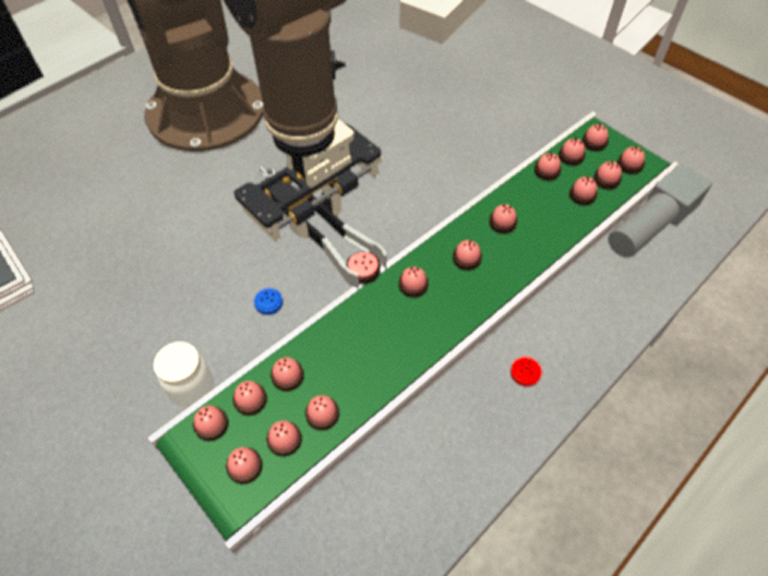

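View pics/w9.png

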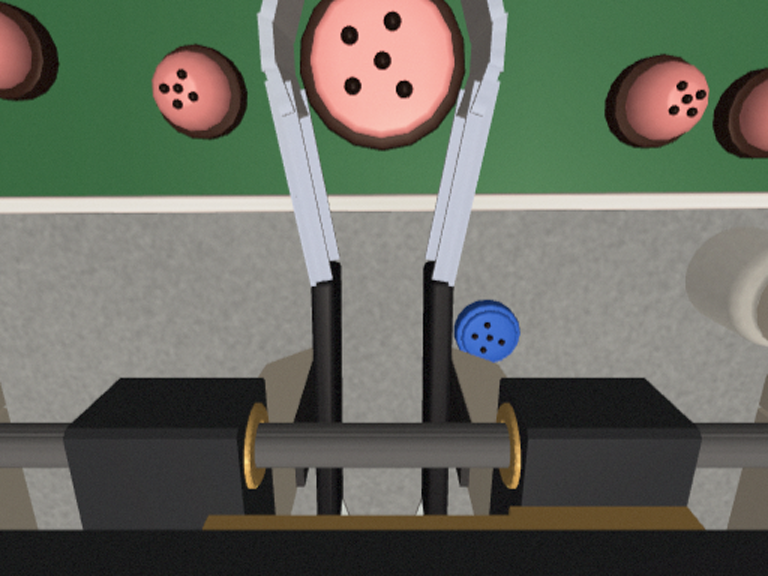

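The cake hangs level in both pictures. The 50° fit is suspect because its mask took in the gold gripper parts, so I redo it restricted to the cake.

Run:
```python
from h import *
st=arm.observe();im,d=optics.get_image("wrist");K,T,c=cam("wrist",st);P=cloud(K,T,d)
g=im.astype(int);p=(g[...,0]>150)&(g[...,0]>g[...,1]+40);p[110:]=0;p[:,:190]=0;p[:,320:]=0
q=P[p];q=q[abs(q[:,2]-np.median(q[:,2]))<.004];c=q.mean(0);n=np.linalg.svd(q-c,full_matrices=False)[2][2];print("pat",len(q),c.round(4),"tilt deg",np.degrees(np.arccos(abs(n[2]))).round(1));show()
```

```text
pat 6660 [ 0.6377 -0.1454  0.2028] tilt deg 0.2
t 14.35 pos [ 0.5372 -0.1396  0.194 ] x [ 0. -0. -1.] y [ 0.999 -0.053  0.   ] z [-0.053 -0.999  0.   ] q [ 0.26  0.36 -0.13  1.78  0.05  1.01 -1.52] F [-0.37 -0.32 -0.6 ] w 42.0
```

Restricted to the cake, the tilt is 0.2°. The top is at z 0.203, so the underside is near 0.184, and it is still. Handing in.

```bash
python3 -c "
from h import *
print(arm.sign_off());show()"
```

```text
the job is handed in; nothing more can be done
None
the job is handed in; nothing more can be done
```

The slumped cake, the pink flat one on the belt, is held up in the tongs and the job is handed in. No verdict was reported. I took the tongs by their sleeves, lowered the open tips round the cake, closed them on its biscuit and lifted.

**Last checks:**
- **Height and level:** the cake's underside is at about z 0.184 m, roughly 13 cm above the belt, with a tilt of 0.2°.
- **Grip:** the fingers were steady at 42 mm with a 32 N grip setting. That is about 1 mm wider than the 41 mm quoted for a 48 mm cake, but the cake rose with the tongs and did not shift in the wrist view.
- **Other things:** the tub and two of the domed cakes read within about 3 mm of their first positions. The third domed cake read about 8 mm off in the top view. I put that down to detector noise, as the tongs never came near it, but I did not check it further.
- **Time:** about 14.4 s of the 42 s.

**Checks that disagreed:** my first tilt fit gave 50° because its mask included parts of the gripper. Redone on the cake alone it gave the 0.2° above.

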